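# Clear the mould and hold its cover over the screw holes

## Robot

A 7-joint arm with a two-finger parallel gripper is mounted at the origin on a cart in front of the work surface, level with it; the furniture and walls round the work are solid. World frame = base frame: x ahead of the robot, y to its left, z up, the work surface at z = 0. Lengths are in m, angles in rad, forces in N, time in s.
With the tool pointing down it reaches from about 0.4 to 0.9 m from the base axis. Payload 5.6 kg.
Tool frame: the origin (TCP) lies midway between the tips of the shut fingers; the grasp point (between the pads) lies 19 mm behind it; z points along the fingers, y is the line along which they close (so a half turn about z gives the same grasp; the last joint's range is limited). The gripper opens to 92 mm and grips with 3 to 60 N. Pads are 20 mm wide; open, the fingers measure 128 mm over their backs; the gripper's body (75 mm by 189 mm) begins 69 mm behind the grasp point.
Start: joints at [-1.315, 0.468, -0.012, 1.603, 0.006, 1.071, -0.056], TCP at [0.191, 0.621, 0.215] pointing down, gripper open.
Joint ranges: [-2.53, 2.53], [-0.31, 2.02], [-1.57, 1.55], [0.28, 2.44], [-1.29, 4.43], [0.15, 1.84], [-2.92, 2.92]. Speed limits (rad/s): [2.57, 2.57, 3.14, 3.14, 3.14, 3.14, 3.14].

## Interface

Orientations are given as a 3x3 rotation matrix whose columns are the frame's x, y, z axes.
In Python, from station import env, effector, solver, viewer, workorder, search_frame, tip_of gives the robot as it stands. Calls block until the motion is done:
- env.reach(position, orientation): joint-space move of the TCP to a pose.
- env.movel(position, frame=None, rate=0.15): straight line of the TCP; frame=None keeps the orientation; rate is the mean speed in m/s.
- env.goto_joints(angles): joint-space move.
- effector.release() and effector.grasp(squeeze=None): open the fingers fully, or close them until they stop; squeeze is the grip in N (None keeps the last).
- env.pause(seconds).
- solver.inverse_kinematics(position, orientation): joint angles nearest the present ones, or None.
- env.sense(): the state.
- viewer.read_camera(name): name is "side" or "top" or "wrist"; returns (picture, depth): 384x512x3 uint8, red, green, blue; 384x512 float32, m along the optical axis (not along the pixel's ray), 0 where there is no reading.
- viewer.camera_info(name): a dict with "intrinsics" (3x3 intrinsics, pixels), "eye" and "rotation" of the camera in the world; the wrist camera has in their place "T_tool_cam" (4x4, takes a point from camera to tool coordinates, whose origin is the TCP and whose axes are the flange's). Camera axes: x right, y up, looking along -z (the intrinsics and any distortion apply to the point x, -y, -z); pixel columns grow to the right and rows downward; lengths in m; the calibration is good to about 2 mm. The wrist camera is an equidistant fisheye: a pixel r from the principal point sees the ray r / f radians off the axis. A picture is of the moment at which its call begins: read the wrist's pose just before it. camera_info takes no time and is no camera call.
A pose or a line that the arm cannot do raises env.PlanningError and nothing moves.
- workorder.finish_job(): hands the job in; it is judged then, once.
Trained networks look in the newest picture that a camera, given by its name, has taken for a name from the list of things; names that differ only in an ending like _2 or _b are one class to them, and where a whole thing is asked for, a point or a joint stands for the part that bears it (a point fixed in the world has none). Each returns a list of dicts, best first, with "score" (0 to 1); they miss things now and then, are a little off and sometimes report something else, mostly with a low value. They report only what shows in the picture. A call takes as long as a camera call. They do not tell look-alikes from the thing itself.
- search_frame(camera, name): "at" ([x, y, z] in m, in world coordinates, good to about 4 mm: the middle of the surface that is visible of it).
- tip_of(camera, name): "at" ([x, y, z] in m, in world coordinates, good to about 4 mm: a listed point, or the origin of a listed thing).
The state is a dict: "t": time; "joint_positions": joint angles; "joint_velocities": joint speeds; "tau": joint torques, N m; "ee_pos": TCP position; "tcp_rot": TCP orientation; "wrist_force": force on the tool from outside, world axes, zero at the start; "moment": the same for the moment, N m; "gripper_width": finger opening in m; "grasp_force": force on a finger pad.
Only numpy, scipy, OpenCV 4.12 (cv2) and the standard library are available. Lean on these libraries where they do the work, as an engineer would, in place of code of your own. Each camera call takes 0.05 s, during which the arm holds its last target. There are 200 camera calls.

## Task

Take the chocolate spanner off the top of the metal mould block and put it into the white box that already holds a spanner (not the one with the hammer). Then pick up the steel cover plate by its black grip and hold it level over the mould, turned so that its three holes stand exactly above the mould's three threaded holes, hovering about 15 mm above the mould's top without ever touching it, so that a colleague can start the screws. Finish while still holding the plate there, and leave the two piping nozzles standing where they are.

Things in the scene. Friction and masses are not known exactly. Their poses are not given: they have to be found in the camera images.
- mould: Fixed aluminium mould block, 150 (own x) x 110 (own y) x 45 mm high, with two round 36 mm cavities 20 mm deep, side by side near the middle at own (8, +26) and (8, -26) mm. Three brass-ringed threaded holes, 14 mm wide, in its top: a lone one in the middle of the +x end, a pair in the corners of the -x end. Origin: centre of its underside, on the worktop; z up.
- mould_hole1 (a point): Centre of the lone threaded hole's mouth, on the mould's top face: own (60, 0, 45) mm of the mould.
- mould_hole2 (a point): Mouth of a threaded hole of the pair: own (-60, 40, 45) mm of the mould.
- mould_hole3 (a point): Mouth of the other threaded hole of the pair: own (-60, -40, 45) mm of the mould.
- cover: Loose steel cover plate, 150 (own x) x 110 (own y) x 6 mm, about 0.35 kg, lying flat on the worktop to the left of the mould. Three 14 mm through holes in the same pattern as the mould's: a lone one at the +x end, a pair at the -x end. A black upright grip block stands on its middle: 70 long (own x) x 16 wide (own y) mm, from 6 to 46 mm above the underside. Origin: centre of the underside; z up. Aligned when its own x and y point as the mould's do.
- cover_hole1 (a point): Lone hole of the cover, on its underside: own (60, 0, 0) mm. Belongs over mould_hole1.
- cover_hole2 (a point): Hole of the pair, on the underside: own (-60, 40, 0) mm. Belongs over mould_hole2.
- cover_hole3 (a point): Other hole of the pair, on the underside: own (-60, -40, 0) mm. Belongs over mould_hole3.
- spanner: Cast chocolate spanner lying flat on the mould's top face, 28 (own x) x 102 (own y, its length) x 10 mm thick, about 35 g. To a gripper it is solid to the full 28 mm width along its whole length. Origin: centre of its underside; z up.
- spanner_box: Fixed open white box, outside 140 (own x) x 140 (own y) x 25 mm high, walls and floor 4 mm. Holds one chocolate spanner like the other, lying along own x at about own y = -42 mm; the +y half is empty. Origin: centre of its underside; z up. The two boxes may be swapped.
- hammer_box: Fixed open white box of the same shape and size; holds a chocolate hammer, 98 mm long, lying along own x in its -y half. The spanner does not belong here. Origin: centre of its underside.
- nozzle_a: Small pale piping nozzle standing on its wide end, behind the gap between mould and cover, 34 mm across, 38 mm high. To be left alone. Origin: centre of its underside.
- nozzle_b: A second such nozzle, behind the mould. To be left alone. Origin: centre of its underside.
Mind the look-alikes: they are no part of the job. What is shaped like the spanner but red or yellow is not meant.

How it is judged:
On the way, in this order (a step that is already met when the one before it is completed fails the run):
1. the spanner lies in the spanner box, let go (x of spanner in the frame of spanner_box between -0.055 and 0.055 m and y of spanner in the frame of spanner_box between -0.06 and 0.06 m and z of spanner in the frame of spanner_box below 0.03 m and contact force between spanner and the fingers below 0.05 N and linear speed of spanner below 0.03 m/s), for 0.2 s.
2. the cover is held level over the mould, holes aligned, not touching it (horizontal distance between cover_hole1 and mould_hole1 below 0.006 m and z of cover_hole1 in the frame of mould_hole1 between 0.006 and 0.03 m and horizontal distance between cover_hole2 and mould_hole2 below 0.006 m and z of cover_hole2 in the frame of mould_hole2 between 0.006 and 0.03 m and horizontal distance between cover_hole3 and mould_hole3 below 0.006 m and z of cover_hole3 in the frame of mould_hole3 between 0.006 and 0.03 m and angle between cover's own z axis and vertical below 0.08 rad and contact force between cover and the fingers above 1 N and contact force between cover and mould below 0.05 N and linear speed of cover below 0.02 m/s), for 0.5 s.
At the end, for the whole second after the job is handed in: The spanner rests in the spanner box; the cover is held still by the fingers alone, level within 0.08 rad, each of its three holes within 6 mm sideways of its mate in the mould and 6 to 30 mm above the mould's top (all of step 1 and all of step 2); the arm keeps its last pose, push and grip.
It fails at once if the cover touches the mould (contact force between cover and mould above 0.5 N).
It fails at once if a piping nozzle is moved by more than 3 cm (distance of any of nozzle_a, nozzle_b from where it was at the start of the episode above 0.03 m).
It also fails if it takes over 54 s, if anything falls off the work surface, if the arm or the gripper's body presses on something with over 40 N, if the wrist force passes 120 N, or if a joint passes its speed limit or range.

## Working session

There is one attempt and no reset: what is moved stays moved. The work goes in short steps, each a Python script; the robot and the scene stay as the last script left them, time stands still between calls to the robot, and variables do not carry over. Pictures are saved under pics/ and viewed, at most 10 in all, crops included, and the job is handed in when it is done.

```bash
mkdir -p pics; ls
python3 - <<'E'
from station import env, viewer
import cv2, numpy as np
for n in ("top","side"):
    p,d=viewer.read_camera(n); np.savez(f"{n}0.npz",p=p,d=d)
    cv2.imwrite(f"pics/{n}0.png",cv2.resize(p[:,:,::-1],(768,576)))
    i=viewer.camera_info(n); print(n,i)
s=env.sense(); print(s["t"],s["ee_pos"],s["tcp_rot"])
E
```

```text
pics
top {'intrinsics': array([[374.60507222,   0.        , 259.68691884],
       [  0.        , 374.60507222, 193.70054615],
       [  0.        ,   0.        ,   1.        ]]), 'eye': array([0.34829639, 0.04545769, 1.12546586]), 'rotation': array([[ 0.02741077,  0.98411407, -0.17540853],
       [-0.99945608,  0.03019954,  0.01324863],
       [ 0.01833542,  0.17494997,  0.98440658]])}
side {'intrinsics': array([[399.33260667,   0.        , 252.00721596],
       [  0.        , 399.33260667, 185.14893948],
       [  0.        ,   0.        ,   1.        ]]), 'eye': array([ 0.15942699, -0.63047136,  0.76230141]), 'rotation': array([[ 0.8646433 ,  0.34174535, -0.36824187],
       [-0.50237464,  0.5831687 , -0.63838389],
       [-0.0034176 ,  0.73696973,  0.6759171 ]])}
0.1 [0.19121268 0.62068815 0.21377842] [[-9.55683299e-01  2.94396477e-01 -3.81968031e-04]
 [ 2.94396713e-01  9.55682092e-01 -1.52144093e-03]
 [-8.28668423e-05 -1.56646582e-03 -9.99998770e-01]]
```

View pics/top0.png

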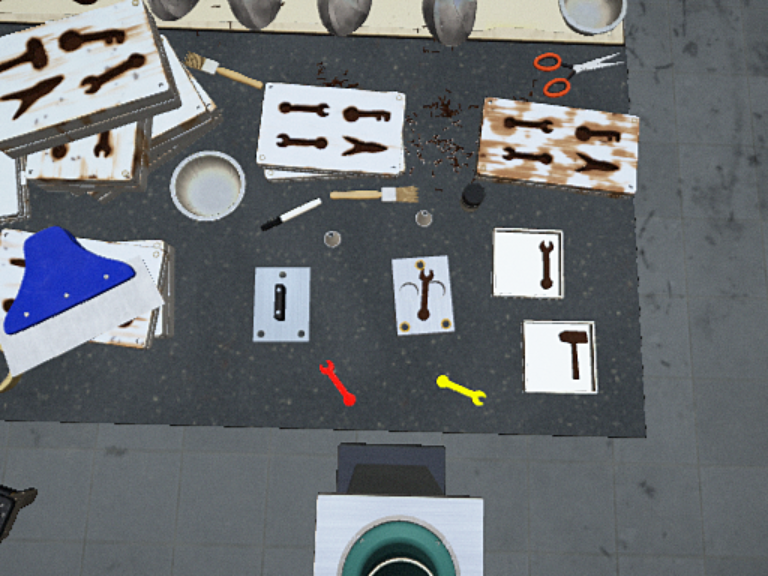

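View pics/side0.png

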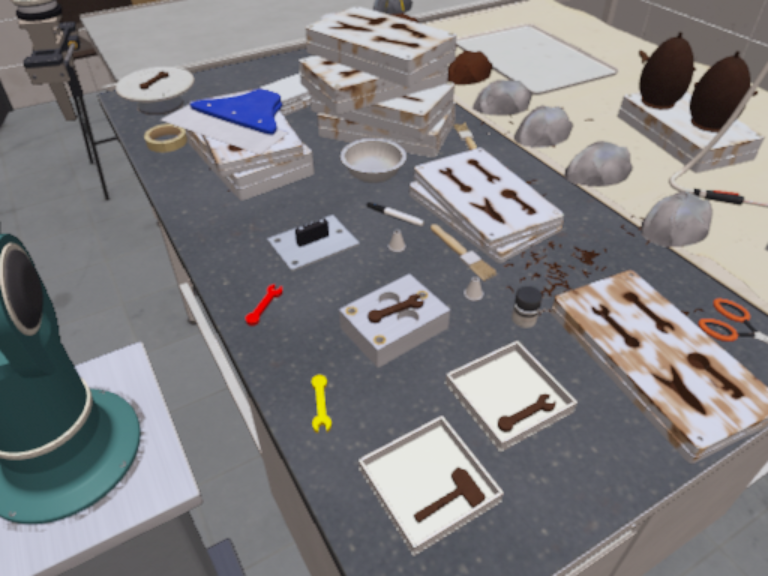

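Candidates in top0 (768x576): dark spanner on the mould (425,293), which is the target. Not meant: the spanner in the box (547,265), red (338,383), yellow (461,390), and the shapes on the casting moulds at the back (around 300,107 and 528,123). The spanner box is the far right one (528,264), and the hammer box is the near one (559,357). Next I measure from depth and colour, with one close crop.

```bash
cat > h.py <<'E'
import numpy as np, cv2
from station import env, effector, solver, viewer, workorder, search_frame, tip_of
def fixed_rays(name):
    i=viewer.camera_info(name);K=i["intrinsics"];R=np.array(i["rotation"]);e=np.array(i["eye"])
    def pt(u,v,z):
        r=R@np.array([(u-K[0,2])/K[0,0],-(v-K[1,2])/K[1,1],-1.]);return e+r*(z-e[2])/r[2]
    def cloud(d):
        v,u=np.mgrid[:384,:512]
        c=np.stack([(u-K[0,2])/K[0,0]*d,-(v-K[1,2])/K[1,1]*d,-d],-1);return c@R.T+e
    return pt,cloud
E
python3 - <<'E'
from h import *
a=np.load("top0.npz");p,d=a["p"],a["d"];pt,cl=fixed_rays("top");W=cl(d)
hsv=cv2.cvtColor(p,cv2.COLOR_RGB2HSV)
def rect(m,name,z,roi):
    x0,y0,x1,y1=roi; mm=np.zeros_like(m,np.uint8);mm[y0:y1,x0:x1]=m[y0:y1,x0:x1]
    n,l,s,_=cv2.connectedComponentsWithStats(mm);k=1+np.argmax(s[1:,4])
    vs,us=np.nonzero(l==k);P=np.array([pt(u,v,z)[:2] for u,v in zip(us,vs)],np.float32)
    (c,w,an)=cv2.minAreaRect(P);print(name,s[k,4],"c",np.round(c,4),"wh",np.round(w,4),"ang",round(an,2),"z med",np.round(np.median(W[l==k][:,2]),4),"mean",P.mean(0))
rect((W[...,2]>.03),"mould",.045,(255,165,310,230))
bright=hsv[...,2]>130
rect(bright,"mouldC",.045,(255,165,310,230))
rect(bright,"cover",.006,(163,172,212,232))
dark=(hsv[...,2]<110)&(hsv[...,1]>90)
rect(dark,"spanner",.055,(265,172,300,222))
rect(bright,"boxA",.025,(322,147,382,203))
rect(bright,"boxB",.025,(342,208,405,268))
rect((hsv[...,2]<60),"grip",.046,(180,185,194,218))
for n in ("spanner_box","spanner","mould","cover","hammer_box","nozzle_a","mould_hole1","mould_hole2","cover_hole1","cover_hole2"):
    pass
c=p[150:275,160:400,::-1];cv2.imwrite("pics/crop.png",cv2.resize(c,(800,417),interpolation=cv2.INTER_CUBIC))
E
```

```text
mould 1675 c [ 0.536  -0.0317] wh [0.1537 0.1124] ang 6.43 z med 0.0462 mean [ 0.53414065 -0.03242976]
mouldC 1689 c [ 0.5358 -0.0328] wh [0.1516 0.1116] ang 5.86 z med 0.0455 mean [ 0.53502744 -0.03236006]
cover 1635 c [0.515  0.2474] wh [0.1494 0.1114] ang 1.8 z med 0.0068 mean [0.51468825 0.24684273]
spanner 134 c [ 0.5339 -0.0356] wh [0.0235 0.094 ] ang 84.6 z med 0.0561 mean [ 0.53056395 -0.03656273]
boxA 1890 c [ 0.6112 -0.2471] wh [0.1411 0.1424] ang 89.23 z med 0.0057 mean [ 0.6093602 -0.2422623]
boxB 1995 c [ 0.4244 -0.3067] wh [0.1416 0.1415] ang 0.39 z med 0.0054 mean [ 0.42083555 -0.30092555]
grip 125 c [0.5112 0.2444] wh [0.068  0.0174] ang 3.46 z med 0.0444 mean [0.5098373  0.24300535]
```

View pics/crop.png

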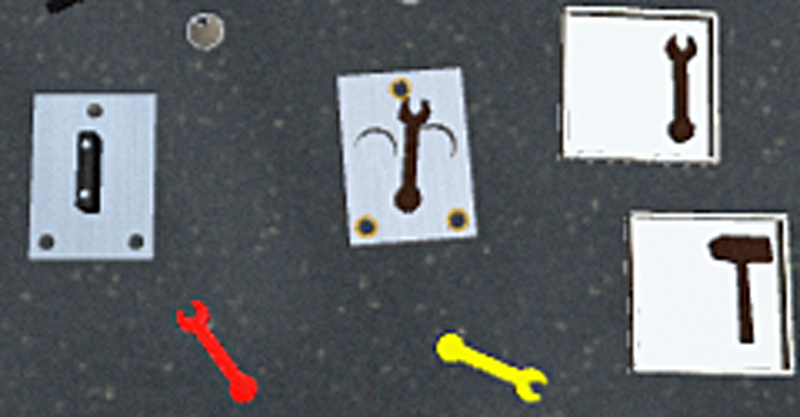

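The crop shows the chocolate spanner on the mould running from (413,105) to (407,195), with the mould's lone hole at the far end (400,88). The cover's lone hole is also at the far end (94,110). The spanner box is upper right, with its left (+y) half empty. Sizes match the description, so I hover and look with the wrist camera.

```bash
cat >> h.py <<'E'
def Rz(deg):
    a=np.radians(deg);c,s=np.cos(a),np.sin(a);return np.array([[-c,-s,0],[-s,c,0],[0,0,-1.]])
def wrist():
    s=env.sense();p,d=viewer.read_camera("wrist");i=viewer.camera_info("wrist")
    T=np.eye(4);T[:3,:3]=s["tcp_rot"];T[:3,3]=s["ee_pos"];return p,d,T@np.array(i["T_tool_cam"]),np.array(i["intrinsics"]),i
def w_pt(T,K,u,v,z):   # pixels -> plane z
    u,v=np.atleast_1d(u).astype(float),np.atleast_1d(v).astype(float)
    x,y=(u-K[0,2]),(v-K[1,2]);r=np.hypot(x,y);t=r/K[0,0];r=np.maximum(r,1e-9)
    c=np.stack([np.sin(t)*x/r,-np.sin(t)*y/r,-np.cos(t)],1)@T[:3,:3].T
    return T[:3,3]+c*((z-T[2,3])/c[:,2])[:,None]
def w_px(T,K,P):
    c=(np.atleast_2d(P)-T[:3,3])@T[:3,:3];c=c*[1,-1,-1];r=np.hypot(c[:,0],c[:,1]);t=np.arctan2(r,c[:,2])
    return K[[0,1],[2,2]]+K[0,0]*t[:,None]*c[:,:2]/r[:,None]
def ortho(p,T,K,c,z,half=.12,res=.0005):   # rectified top view at height z: row down = -x, col right = -y
    n=int(2*half/res);r,q=np.mgrid[:n,:n];X=c[0]+half-(r+.5)*res;Y=c[1]+half-(q+.5)*res
    uv=w_px(T,K,np.stack([X,Y,np.full_like(X,z)],-1).reshape(-1,3)).reshape(n,n,2).astype(np.float32)
    return cv2.remap(p,uv[...,0],uv[...,1],cv2.INTER_LINEAR)
def o2w(rc,c,half=.12,res=.0005): return np.array([c[0]+half-(rc[0]+.5)*res,c[1]+half-(rc[1]+.5)*res])
E
python3 - <<'E'
from h import *
env.reach([0.515,0.247,0.25],Rz(2));print(env.sense()["t"])
p,d,T,K,i=wrist();np.savez("wc.npz",p=p,d=d,T=T,K=K)
oc=ortho(p,T,K,(.515,.247),.006)
env.reach([0.535,-0.033,0.25],Rz(-3));print(env.sense()["t"])
p,d,T,K,i=wrist();np.savez("wm.npz",p=p,d=d,T=T,K=K)
om=ortho(p,T,K,(.535,-.033),.045)
print(K,i["T_tool_cam"],T)
cv2.imwrite("pics/om.png",cv2.resize(np.hstack([oc,om])[:,:,::-1],(800,400)))
E
```

```text
1.9
3.0333
[[297.31863964   0.         261.69749814]
 [  0.         297.31863964 190.37852188]
 [  0.           0.           1.        ]] [[-9.34145848e-04  9.61106762e-01  2.76175523e-01  7.82198965e-02]
 [ 9.99998945e-01  1.20510266e-03 -8.11395052e-04 -2.16276411e-05]
 [-1.11265713e-03  2.76174473e-01 -9.61106874e-01 -1.69755705e-01]
 [ 0.00000000e+00  0.00000000e+00  0.00000000e+00  1.00000000e+00]] [[ 0.05061873 -0.95983579 -0.27595833  0.45714191]
 [ 0.9987162   0.04917964  0.01213721 -0.02732699]
 [ 0.0019218  -0.27621843  0.96109296  0.41971644]
 [ 0.          0.          0.          1.        ]]
```

View pics/om.png

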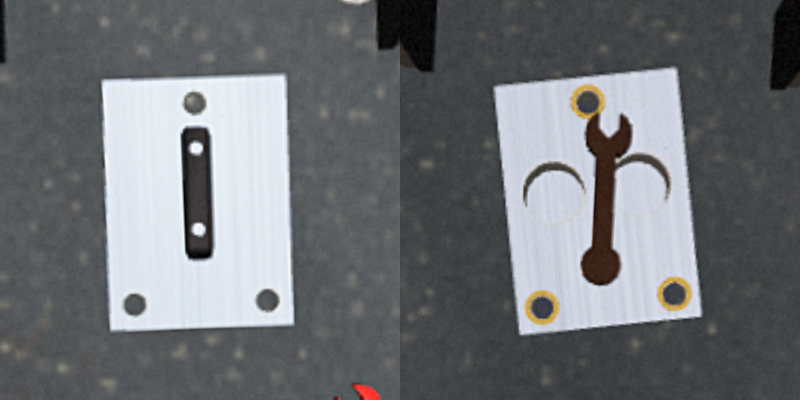

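Rectified wrist views: on the left the cover, lone hole (194,102) and pair (134,304)/(267,299). On the right the mould, lone hole (587,101) and pair (541,307)/(674,293), with the spanner from (608,120) to (600,268). Now I fit poses.

```bash
cat >> h.py <<'E'
def comp(m,c,half=.12):
    n,l,s,_=cv2.connectedComponentsWithStats(m.astype(np.uint8));k=1+np.argmax(s[1:,4])
    ct=max(cv2.findContours((l==k).astype(np.uint8),cv2.RETR_EXTERNAL,cv2.CHAIN_APPROX_NONE)[0],key=cv2.contourArea)[:,0]
    P=np.array([o2w((r,q),c,half) for q,r in ct],np.float32);return cv2.minAreaRect(P)
def fit(model,meas):   # 2D rigid fit -> x,y,yaw deg, residual
    m,q=np.array(model),np.array(meas);a,b=m-m.mean(0),q-q.mean(0)
    th=np.arctan2((a[:,0]*b[:,1]-a[:,1]*b[:,0]).sum(),(a*b).sum());R=np.array([[np.cos(th),-np.sin(th)],[np.sin(th),np.cos(th)]])
    t=q.mean(0)-R@m.mean(0);return t,np.degrees(th),np.linalg.norm(m@R.T+t-q,axis=1)
HOLES=[(.06,0),(-.06,.04),(-.06,-.04)]
E
python3 - <<'E'
from h import *
def holes(o,c,mask,guess,r=22):
    out=[]
    for x,y in guess:
        x,y=int(x*1.2),int(y*1.2);w=mask[y-r:y+r,x-r:x+r];n,l,s,ce=cv2.connectedComponentsWithStats(w.astype(np.uint8))
        k=1+np.argmax(s[1:,4]);out.append(o2w((ce[k][1]+y-r,ce[k][0]+x-r),c))
        print(s[k])
    return out
a=np.load("wm.npz");c=(.535,-.033);o=ortho(a["p"],a["T"],a["K"],c,.045);h=cv2.cvtColor(o,cv2.COLOR_RGB2HSV)
print("mould rect",comp(h[...,2]>140,c))
brass=(h[...,1]>110)&(h[...,2]>110)
out=[]
for x,y in [(187,101),(141,307),(274,293)]:
    x,y=int(x*1.2),int(y*1.2);v,u=np.nonzero(brass[y-26:y+26,x-26:x+26]);e=cv2.fitEllipse(cv2.convexHull(np.stack([u,v],1).astype(np.int32)))
    print(e);out.append(o2w((e[0][1]+y-26,e[0][0]+x-26),c))
print("mould holes",fit(HOLES,out))
print("mould dark holes",fit(HOLES,holes(o,c,h[...,2]<110,[(187,101),(141,307),(274,293)],14)))
o2=ortho(a["p"],a["T"],a["K"],c,.055);h2=cv2.cvtColor(o2,cv2.COLOR_RGB2HSV)
print("spanner",comp((h2[...,2]<130)&(h2[...,1]>120),c))
print("depth mould top z",)
a=np.load("wc.npz");c=(.515,.247);o=ortho(a["p"],a["T"],a["K"],c,.006);h=cv2.cvtColor(o,cv2.COLOR_RGB2HSV)
print("cover rect",comp(h[...,2]>140,c))
print("cover holes",fit(HOLES,holes(o,c,h[...,2]<140,[(194,102),(134,304),(267,299)])))
o2=ortho(a["p"],a["T"],a["K"],c,.046);h2=cv2.cvtColor(o2,cv2.COLOR_RGB2HSV);m=h2[...,2]<70;m[:120]=0;m[360:]=0;print("grip",comp(m,c))
E
```

```text
mould rect ((0.5341285467147827, -0.031831927597522736), (0.15061576664447784, 0.11076261848211288), 5.782390117645264)
((26.66282081604004, 27.05272674560547), (39.37942123413086, 40.06235885620117), 168.41360473632812)
((26.901119232177734, 26.74690818786621), (39.05883026123047, 39.909210205078125), 179.60415649414062)
((26.900959014892578, 27.148561477661133), (38.921119689941406, 40.167293548583984), 20.356313705444336)
mould holes (array([ 0.5341515 , -0.03176011]), np.float64(5.933193620575048), array([1.08993387e-04, 4.52983865e-05, 8.29826772e-05]))
[  2   3  26  25 523]
[  3   2  25  26 515]
[  2   2  26  26 532]
mould dark holes (array([ 0.5339873, -0.0318403]), np.float64(5.878708063886908), array([0.00021224, 0.00019131, 0.00025311]))
spanner ((0.5335143804550171, -0.03434222191572189), (0.02512366883456707, 0.09949880093336105), 84.80557250976562)
depth mould top z
cover rect ((0.5133495926856995, 0.24818766117095947), (0.15158243477344513, 0.11160830408334732), 1.8377128839492798)
[ 11  11  26  27 488]
[ 11  11  26  26 533]
[ 10  11  27  27 538]
cover holes (array([0.51323662, 0.24815474]), np.float64(1.8340334053009422), array([0.00031607, 0.00017789, 0.0002039 ]))
grip ((0.5108016133308411, 0.24830542504787445), (0.0702766478061676, 0.014704899862408638), 2.045382261276245)
```

Run:
```python
from h import *
q=(.5335,-.0343)
env.reach([*q,.10],Rz(-4));env.movel([*q,.0475],rate=.1);effector.grasp(squeeze=15);s=env.sense();print(s["t"],s["gripper_width"],s["grasp_force"],s["ee_pos"])
env.movel([*q,.14],rate=.15);s=env.sense();print(s["gripper_width"],s["grasp_force"])
b=(.610,-.226);env.reach([*b,.12],Rz(0));env.movel([*b,.031],rate=.1);s=env.sense();print(s["gripper_width"],s["grasp_force"],s["ee_pos"])
effector.release();env.pause(.3);env.movel([*b,.2],rate=.25);print(env.sense()["t"])
p,d,T,K,i=wrist();o=ortho(p,T,K,(.61,-.24),.01);cv2.imwrite("pics/box.png",o[:,:,::-1])
```

```text
5.4167 0.026187413229877676 14.961463687650394 [ 0.53347255 -0.03430134  0.0474593 ]
0.02538132280150218 14.962262062181253
0.025618121875083187 14.962177342094947 [ 0.61056127 -0.226286    0.03166643]
10.25
```

View pics/box.png

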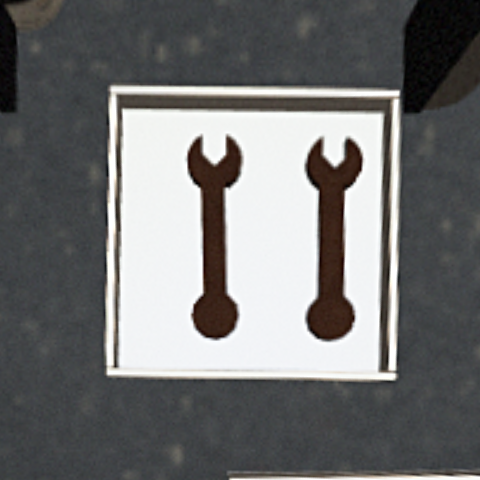

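The spanner lies in the empty half of the box (215,240), beside the original (330,240), and the box is square to the world axes. Next is the cover.

Run:
```python
from h import *
q=(.5132,.2482)
env.reach([*q,.13],Rz(1.83));env.movel([*q,.014],rate=.1);effector.grasp(squeeze=45);s=env.sense();z0=s["ee_pos"][2];print(s["t"],s["gripper_width"],s["grasp_force"],s["ee_pos"])
env.movel([*q,z0+.13],rate=.12);s=env.sense();print(s["gripper_width"],s["grasp_force"],s["wrist_force"])
m=(.5341,-.0318)
env.reach([*m,z0+.13],Rz(5.9));env.movel([*m,z0+.085],rate=.1);env.pause(.3);s=env.sense();print(s["t"],z0,s["ee_pos"],s["tcp_rot"])
p,d,T,K,i=wrist();np.savez("wh.npz",p=p,d=d,T=T,K=K)
pz=.085+.006;o=ortho(p,T,K,m,pz);cv2.imwrite("pics/held.png",o[:,:,::-1])
h=cv2.cvtColor(o,cv2.COLOR_RGB2HSV);print(comp(h[...,2]>140,m))
```

```text
14.525 0.015792553585271134 44.99947965145111 [0.5131861  0.24819578 0.01397974]
0.015590338171321633 44.99829947948456 [-0.17771552  0.14879884 -4.78104329]
17.7417 0.013979742820898134 [ 0.53449244 -0.03179525  0.09953748] [[-9.94710388e-01 -1.02713215e-01  1.11300981e-03]
 [-1.02713124e-01  9.94711011e-01  1.38239948e-04]
 [-1.12132219e-03  2.31879972e-05 -9.99999371e-01]]
((0.5117347836494446, -0.034008219838142395), (0.10614071786403656, 0.110394187271595), 5.801603317260742)
```

View pics/held.png

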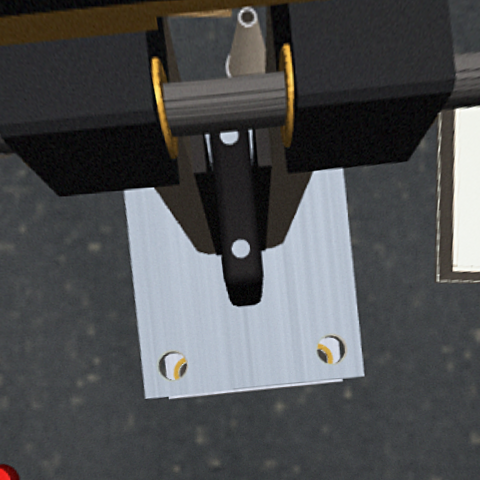

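The held plate's pair holes, (173,366) and (331,350), map to within 0.5 mm of the mould's holes, and brass shows through both. The two visible plate edges are parallel to the mould. I descend and check from the fixed cameras.

Run:
```python
from h import *
env.movel([.5341,-.0318,.01398+.061],frame=Rz(5.9),rate=.05);env.pause(.7)
s=env.sense();print(s["t"],s["ee_pos"],s["grasp_force"],s["wrist_force"])
p,d,T,K,i=wrist()
# plate-top height at spots via depth
v,u=np.mgrid[:384,:512];x,y=u-K[0,2],v-K[1,2];r=np.maximum(np.hypot(x,y),1e-9);t=r/K[0,0]
c=np.stack([np.tan(t)*x/r*d,-np.tan(t)*y/r*d,-d],-1)@T[:3,:3].T+T[:3,3]
R=Rz(5.9)[:2,:2]*[-1,1]
for o in [(-.04,.045),(-.04,-.045),(-.068,.045),(-.068,-.025),(-.068,0)]:
    w=np.array([.5341,-.0318])+R@np.array(o);g=w_px(T,K,[*w,.067])[0].astype(int);print(o,w,c[g[1]-1:g[1]+2,g[0]-1:g[0]+2,2].mean())
o=ortho(p,T,K,(.5341,-.0318),.067)[280:460,60:420]
q,_=viewer.read_camera("side")
a=cv2.resize(q[140:280,190:330],(560,560),interpolation=cv2.INTER_CUBIC);cv2.imwrite("pics/fin.png",a[:,:,::-1])
```

```text
19.125 [ 0.53407666 -0.03180607  0.07499144] 44.99827802181244 [ 1.24603311 -0.0336339  -4.8686554 ]
(-0.04, 0.045) [0.48968622 0.00884993] 0.0668857683344766
(-0.04, -0.045) [ 0.49893755 -0.08067333] 0.06647206596415257
(-0.068, 0.045) [0.46183454 0.00597173] 0.06666955713363198
(-0.068, -0.025) [ 0.46903002 -0.06365746] 0.06657454456849894
(-0.068, 0) [ 0.46646021 -0.03878989] 0.06633366352828088
```

View pics/fin.png

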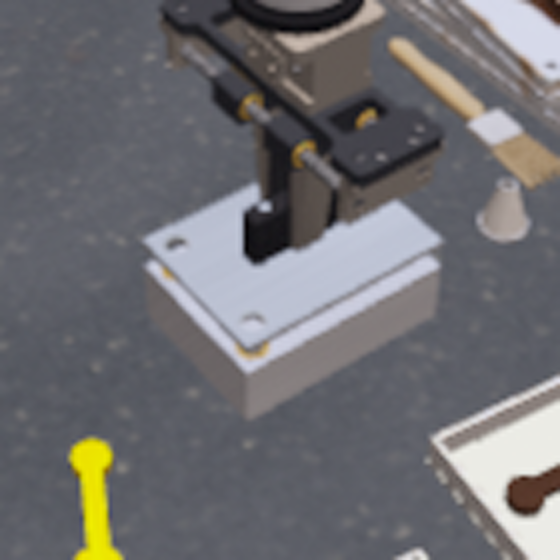

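The plate top reads 66.3 to 66.9 mm at all five spots, so it is level with about 15 mm of clearance. In the side view the plate hovers parallel over the mould (corners near (148,245) and (440,245)), and the nozzle in view is standing at (503,215). Handing in.

```bash
python3 -c "
from station import workorder
print(workorder.finish_job())"
```

```text
the job is handed in; nothing more can be done
None
```

I handed the job in at about 19 s: the chocolate spanner is in the spanner box, and the cover is gripped level about 15 mm above the mould. The two cover holes I could see were within about 0.5 mm of the mould's holes just before the final descent; the gripper hid the third, and no verdict was returned.

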